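# Tamp the smoking-wood pieces level in their tray

### The arm

A 6-joint arm with a two-finger parallel gripper is mounted at the origin on a cart in front of the work surface, level with it; the furniture and walls round the work are solid. World frame = base frame: x ahead of the robot, y to its left, z up, the work surface at z = 0. Lengths are in mm, angles in rad, forces in N, time in s.
With the tool pointing down it reaches from about 400 to 925 mm from the base axis. Payload 12.5 kg.
Tool frame: the origin (TCP) lies midway between the tips of the shut fingers; the grasp point (between the pads) lies 19 mm behind it (env.pinch_z is the distance from the TCP to the grasp point, in mm); z points along the fingers, y is the line along which they close (so a half turn about z gives the same grasp; the last joint's range is limited). The gripper opens to 95 mm and grips with 3 to 60 N. Pads are 20 mm wide; open, the fingers measure 119 mm over their backs; the gripper's body (75 mm by 180 mm) begins 59 mm behind the grasp point.
Start: joints at [-1.372, 0.491, 1.559, -0, 1.092, -0.106], TCP at [187.587, -596.203, 214.661] pointing down, gripper open.
Joint ranges: [-3.1, 3.1], [-0.84, 2.19], [0.05, 2.79], [-1.13, 4.28], [0.06, 2.93], [-2.69, 2.69]. Speed limits (rad/s): [2.22, 2.22, 2.79, 3.14, 3.14, 3.14].

### API

Orientations are given as [roll, pitch, yaw] about the fixed x, y, z axes, in that order (R = Rz(yaw) Ry(pitch) Rx(roll)).
In Python, from cell import readout, eyes, job_done, env gives the robot as it stands.
- The arm moves only by the shell command python3 -m jog 'ROWS'. ROWS is a JSON object of lists of equal length, an entry for each row: "dp": the shift along the tool's x, y, z in mm, a list of three; "twist": the turn about the tool's z in degrees; "claw": the closure, from -1 (fully open) to 1 (shut). A call has 1 to 8 rows; each row is the pose to reach, as a shift and turn from the pose commanded when the call began, along the tool's axes at that moment; what a row does not reach only later rows make up. A row lasts 1/12 s, in which the tool goes at most 41.7 mm and 7.16 degrees, less where a joint would pass 70% of its speed; a pose out of reach is approached as far as the arm can. A call with a gripper value outside its range is refused whole. The fingers move at their own pace and stop on an object; the grip force is fixed at half the most. Time passes only in rows, so rows that repeat a pose let the fingers close. It gives the time, the measured TCP pose, the force and the opening at its end, in the units of the state.
- readout.state(): the state, without advancing time (a new reading comes with each control period).
- eyes.read_camera(name): name is "side" or "top" or "wrist"; returns the picture (400x640x3 uint8, red, green, blue); there is no depth.
- eyes.camera_model(name): a dict with "intrinsics" (3x3 intrinsics, pixels), "k1" (the pictures are not rectified: a ray, as slopes to the right and down, at radius r is drawn at 1 + k1 r^2 times it, then the intrinsics apply), "R" (3x3) and "t" (3): a world point X has camera coordinates R X + t. Camera axes: x right, y down, z forward; pixel columns grow to the right and rows downward; lengths in mm; the calibration is good to about 2 mm. A picture is of the moment at which its call begins: read the wrist's pose just before it. camera_model takes no time and is no camera call; for the wrist camera it gives the pose at the moment of the call.
- job_done(): hands the job in, once; it reports no verdict.
The state is a dict: "t": time; "joints": joint angles; "qvel": joint speeds; "tau": joint torques, N m; "eef_pos": TCP position; "tcp_rot": TCP orientation; "ft_force": force on the tool from outside, world axes, zero at the start; "moment": the same for the moment, N m; "opening": opening from 0.0 (shut) to 1.0 (fully open).
Only numpy, scipy, OpenCV 4.12 (cv2) and the standard library are available. Lean on these libraries where they do the work, as an engineer would, in place of code of your own. Each camera call takes 0.05 s, during which the arm holds its last target. There are 200 camera calls.

### The job

In both cells of the wooden tray one piece of smoking wood rides up on the row. Take the tamper by its handle and with its foot press the pieces down, first in the cell nearer to you, then in the far one, until all lie level on the floor of the cell, holding a firm push of about 15 N on each for about a second, but never push with more than 30 N, or the wood splits; then stand the tamper upright on the worktop and let go. Touch the pieces only with the tamper, and leave the other things on the worktop where they are.

Things in the scene. Friction and masses are not known exactly. Their poses are not given: they have to be found in the camera images.
- tray: pale wooden tray with two cells side by side, fixed to the worktop, 130 mm along its x (across in front of the robot, +x to the robot's left), 127 mm along its y (+y toward the robot), 38 mm high; origin at the centre of its underside. Floor 6 mm, walls and divider 5 mm thick; 4 mm high steel lugs along its long sides. In each cell four wood pieces lie side by side in a row along tray x
- cell_near (a point): floor centre of the cell nearer to the robot (6 mm above the tray's underside). The cell is 56 mm wide along tray y and 102 mm long along tray x, from the fixed end wall (inner face at tray x -60 mm) to the end plate (face at +42 mm at the start, top edge 31 mm above the underside). Tops of level pieces are 32 mm above the tray's underside, 6 mm below the rim
- cell_far (a point): floor centre of the cell farther from the robot (6 mm above the tray's underside). The cell is 56 mm wide along tray y and 102 mm long along tray x, from the fixed end wall (inner face at tray x -60 mm) to the end plate (face at +42 mm at the start, top edge 31 mm above the underside). Tops of level pieces are 32 mm above the tray's underside, 6 mm below the rim
- plate_near (a joint): loose aluminium end plate at the +x end of the near cell: 0 at the start, slides to 0.010 m toward tray +x and stays there. It slides stiffly, about 6 N. Four level pieces take 104 mm, 2 mm more than the cell has at the start, so pressing the raised one in drives the plate back (5 to 15 N) and can lift a neighbour by some mm; on the floor the resistance turns hard at once
- plate_far (a joint): loose aluminium end plate at the +x end of the far cell: 0 at the start, slides to 0.010 m toward tray +x and stays there. It slides stiffly, about 6 N. Four level pieces take 104 mm, 2 mm more than the cell has at the start, so pressing the raised one in drives the plate back (5 to 15 N) and can lift a neighbour by some mm; on the floor the resistance turns hard at once
- tamper: hand tamper standing on its flat foot, 98 mm high, about 0.2 kg; origin at the centre of the foot's underside, z up the handle. Steel foot 64 (its x) x 40 (its y) x 10 mm, wooden neck, square collar 40x40 mm from 30 to 38 mm height; above it to 98 mm a square handle 26x26 mm to grip. With its x along tray x the foot has 8 mm to spare on either side in a cell
- near1: smooth smoking-wood piece, dark with pale ends, a rod 26 mm thick and 50 mm long with rounded ends; origin at its centre, its long axis is its y. Its centre is 19 mm above the tray's underside when it lies home on the cell floor. Lies in the near cell; on the floor at the start, anywhere in the row. About 30 g.
- near2: smooth smoking-wood piece, dark with pale ends, a rod 26 mm thick and 50 mm long with rounded ends; origin at its centre, its long axis is its y. Its centre is 19 mm above the tray's underside when it lies home on the cell floor. Lies in the near cell; on the floor at the start, anywhere in the row. About 30 g.
- near3: smooth smoking-wood piece, dark with pale ends, a rod 26 mm thick and 50 mm long with rounded ends; origin at its centre, its long axis is its y. Its centre is 19 mm above the tray's underside when it lies home on the cell floor. Lies in the near cell; on the floor at the start, anywhere in the row. About 30 g.
- near4: smooth smoking-wood piece, dark with pale ends, a rod 26 mm thick and 50 mm long with rounded ends; origin at its centre, its long axis is its y. Its centre is 19 mm above the tray's underside when it lies home on the cell floor. Lies in the near cell; at the start the raised one, on top of the row, 6 mm or more too high. About 30 g.
- far1: smooth smoking-wood piece, dark with pale ends, a rod 26 mm thick and 50 mm long with rounded ends; origin at its centre, its long axis is its y. Its centre is 19 mm above the tray's underside when it lies home on the cell floor. Lies in the far cell; on the floor at the start, anywhere in the row. About 30 g.
- far2: smooth smoking-wood piece, dark with pale ends, a rod 26 mm thick and 50 mm long with rounded ends; origin at its centre, its long axis is its y. Its centre is 19 mm above the tray's underside when it lies home on the cell floor. Lies in the far cell; on the floor at the start, anywhere in the row. About 30 g.
- far3: smooth smoking-wood piece, dark with pale ends, a rod 26 mm thick and 50 mm long with rounded ends; origin at its centre, its long axis is its y. Its centre is 19 mm above the tray's underside when it lies home on the cell floor. Lies in the far cell; on the floor at the start, anywhere in the row. About 30 g.
- far4: smooth smoking-wood piece, dark with pale ends, a rod 26 mm thick and 50 mm long with rounded ends; origin at its centre, its long axis is its y. Its centre is 19 mm above the tray's underside when it lies home on the cell floor. Lies in the far cell; at the start the raised one, on top of the row, 6 mm or more too high. About 30 g.
- tape: roll of masking tape, 104 mm across, 25 mm high, lying flat; a bystander
- label_roll: white roll of labels, 92x61x42 mm; a bystander
- teaspoon: teaspoon with red handle, 132 mm long, 11 mm high, lying on the worktop; a bystander

How it is judged:
By the outcome, as a careful person would: the job done as asked, in the order asked, and still so for the second after the job is handed in, with the robot touching nothing.
It also fails if it takes over 72 s, if anything falls off the work surface, if the arm or the gripper's body presses on something with over 40 N, if the wrist force passes 120 N, or if a joint passes its speed limit or range.

## Working session

There is one attempt and no reset: what is moved stays moved. The work goes in short steps, Python scripts to look and compute and a shell command to move; the robot and the scene stay as the last step left them, time stands still between calls to the robot, and variables do not carry over. Pictures are saved under pics/ and viewed, on a budget of 10 in all, crops included, one or two more only if the job needs it, and the job is handed in when it is done.

```bash
mkdir -p pics; ls; python3 - <<'E'
from cell import readout, eyes, env
import cv2, numpy as np
s=readout.state(); print(s, env.pinch_z)
a=eyes.read_camera("top"); b=eyes.read_camera("side")
np.save('top0.npy',a); np.save('side0.npy',b)
cv2.imwrite('pics/top0.png',a[...,::-1]); cv2.imwrite('pics/side0.png',b[...,::-1])
for n in("top","side"):
    m=eyes.camera_model(n); print(n,{k:np.round(v,3).tolist() for k,v in m.items()})
E
```

```text
pics
{'t': 0.0, 'joints': array([-1.37160667e+00,  4.91560148e-01,  1.55948405e+00,  9.62377926e-06,
        1.09169270e+00, -1.05600238e-01]), 'qvel': array([ 0.00123447, -0.00099639,  0.00101794,  0.00017374, -0.00115713,
       -0.00226   ]), 'tau': array([ 2.40628091e-03, -6.12644219e+01, -2.58186275e+01,  6.93086162e-02,
        4.81946196e-02, -1.34072525e-04]), 'eef_pos': array([ 187.53019797, -595.93096861,  214.04946796]), 'tcp_rot': array([-3.14045568e+00, -1.29095597e-04,  3.04785384e-01]), 'ft_force': array([-0.60001788, -0.10439262,  0.16664209]), 'moment': array([-0.03742581, -0.01304276,  0.01008976]), 'opening': 1.0019453840069958} 18.8
top {'intrinsics': [[364.961, 0.0, 315.744], [0.0, 364.961, 200.906], [0.0, 0.0, 1.0]], 'k1': 0.018, 'R': [[-0.004, -1.0, -0.001], [-0.979, 0.004, -0.205], [0.205, 0.0, -0.979]], 't': [75.788, 526.674, 825.751]}
side {'intrinsics': [[510.308, 0.0, 312.162], [0.0, 510.308, 197.695], [0.0, 0.0, 1.0]], 'k1': -0.045, 'R': [[-0.841, -0.541, 0.003], [-0.252, 0.385, -0.888], [0.479, -0.747, -0.46]], 't': [491.776, 158.485, 1214.551]}
```

View pics/top0.png

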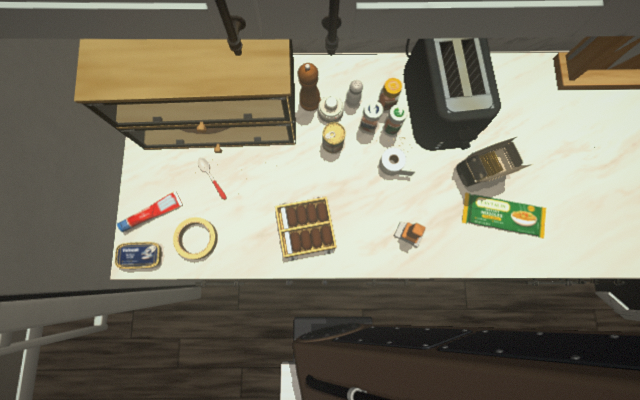

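View pics/side0.png

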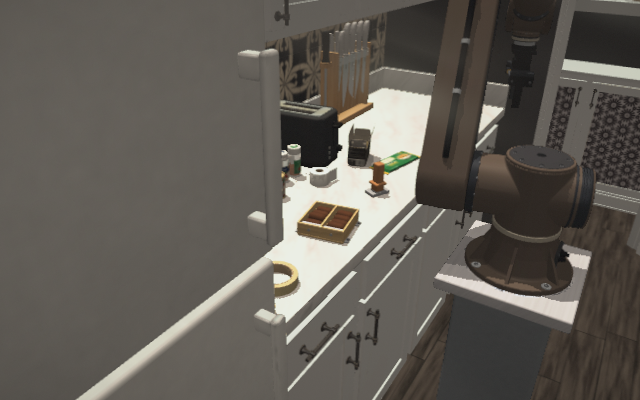

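The top view shows the tray at about (305,228), its cells stacked up and down the image, and the tamper at (410,233). The side view shows them at (328,220) and (378,180). I'll cast rays next, with enlarged crops.

```bash
cat > h.py <<'E'
import numpy as np, cv2
def ray(m,uv):
    K=np.array(m["intrinsics"]);R=np.array(m["R"]);t=np.array(m["t"])
    d=cv2.undistortPoints(np.array(uv,float).reshape(-1,1,2),K,np.array([m["k1"],0,0,0.])).reshape(-1,2)
    return -R.T@t,(np.c_[d,np.ones(len(d))])@R
def cast(m,uv,z):
    C,D=ray(m,uv); return C+D*((z-C[2])/D[:,2])[:,None]
def proj(m,X):
    K=np.array(m["intrinsics"]);R=np.array(m["R"]);t=np.array(m["t"])
    return cv2.projectPoints(np.array(X,float).reshape(-1,1,3),cv2.Rodrigues(R)[0],t,K,np.array([m["k1"],0,0,0.]))[0].reshape(-1,2)
E
python3 - <<'E'
from h import *
from cell import eyes
m=eyes.camera_model("top")
a=np.load('top0.npy')
print("tray centre",cast(m,[(305,228)],38).round(0))
print("tray corners (rim)",cast(m,[(276,206),(328,198),(335,250),(283,258)],38).round(0).tolist())
print("tamper",cast(m,[(417,231)],98).round(0),cast(m,[(405,233)],10).round(0))
c=a[180:270,265:435]
cv2.imwrite('pics/top0c.png',cv2.resize(c,None,fx=4.6,fy=4.6,interpolation=cv2.INTER_CUBIC)[...,::-1])
E
```

```text
tray centre [[464. 100.  38.]]
tray corners (rim) [[518.0, 171.0, 38.0], [538.0, 43.0, 38.0], [410.0, 28.0, 38.0], [392.0, 152.0, 38.0]]
tamper [[ 448. -154.   98.]] [[ 454. -148.   10.]]
```

View pics/top0c.png

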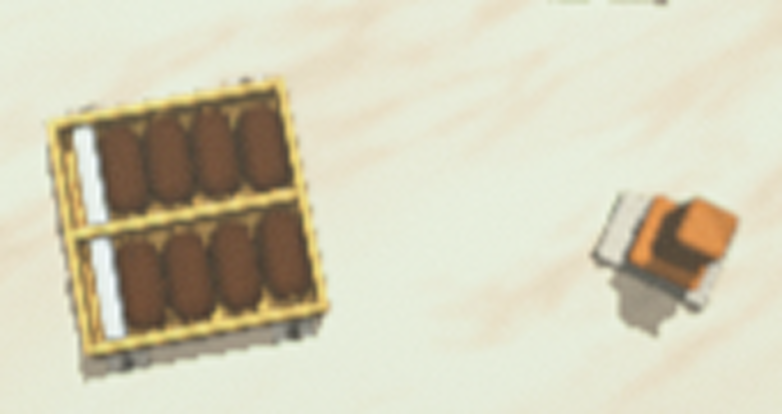

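Row of four in each cell, plate at the left (+x). In the near cell the rightmost piece looks raised; in the far cell it is less clear. The tamper is turned about 34° against the tray. I'm moving over to the tamper for a look with the wrist camera.

```bash
python3 -m jog '{"dp":[[29,-26,-4],[58,-52,-9],[87,-78,-13],[116,-104,-18],[145,-130,-22],[174,-156,-27],[203,-182,-31],[232,-208,-35]],"twist":[6,12,18,24,30,36,43,43],"claw":[-1,-1,-1,-1,-1,-1,-1,-1]}'; python3 - <<'E'
from cell import readout; s=readout.state(); print(s['t'],s['eef_pos'],s['tcp_rot'])
import numpy as np
from scipy.spatial.transform import Rotation as R
r=R.from_euler('xyz',s['tcp_rot']); print(r.inv().apply(np.array([451,-150,250])-s['eef_pos']))
E
```

```text
t: 0.77
eef_pos: [346.9, -326.7, 249.7]
tcp_rot: [3.142, 0.0, -0.453]
ft_force: [1.4, -0.6, -0.3]
opening: 0.998
0.7667 [ 346.86436744 -326.69000892  249.72435888] [ 3.14151508e+00  2.27611241e-05 -4.53389780e-01]
[  16.22160685 -204.45155779   -0.29187116]
```

```bash
python3 -m jog '{"dp":[[3,-40,0],[6,-80,0],[9,-120,0],[12,-160,0],[14,-195,0],[14,-195,0]],"twist":[0,0,0,0,0,0],"claw":[-1,-1,-1,-1,-1,-1]}'; python3 - <<'E'
from cell import readout,eyes; import numpy as np,cv2,pickle
s=readout.state(); m=eyes.camera_model("wrist"); a=eyes.read_camera("wrist"); pickle.dump((s,m,a),open('w1.pkl','wb'))
cv2.imwrite('pics/w1.png',a[...,::-1]); print(s['eef_pos'],-np.array(m['R']).T@m['t'],np.round(m['R'],2).tolist())
E
```

```text
t: 1.27
eef_pos: [444.9, -153.9, 249.6]
tcp_rot: [-3.141, 0.0, -0.441]
ft_force: [-0.2, 0.0, 0.2]
opening: 1.002
[ 444.85587603 -153.89196852  249.57669815] [ 517.09977363 -187.49850571  419.38000537] [[-0.43, -0.9, 0.0], [-0.87, 0.41, 0.28], [-0.26, 0.12, -0.96]]
```

View pics/w1.png

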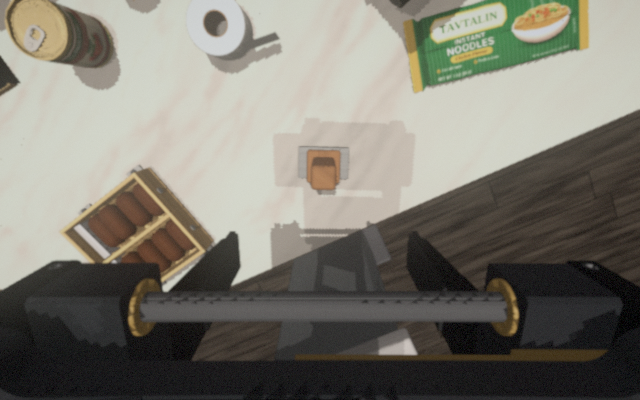

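The wrist image shows the tamper centred at (323,168), its foot nearly aligned with the image, so the yaw is almost right. Next, colour masks.

```bash
python3 - <<'E'
from h import *; import pickle
from scipy.spatial.transform import Rotation as Ro
s,m,a=pickle.load(open('w1.pkl','rb'))
hsv=cv2.cvtColor(a,cv2.COLOR_RGB2HSV); roi=(slice(135,205),slice(285,365))
c=cv2.resize(a[roi],None,fx=7,fy=7,interpolation=cv2.INTER_CUBIC); cv2.imwrite('pics/w1c.png',c[...,::-1])
o=((hsv[...,1]>110)&(hsv[...,0]<20)).astype(np.uint8); o[:135]=0;o[205:]=0;o[:,:285]=0;o[:,365:]=0
for y in range(140,200,3):
    x=np.flatnonzero(o[y]); print(y,(x.min(),x.max()) if len(x) else None, a[y,290:360:4].sum(1)//3)
E
```

```text
140 None [193 193 192 191 187 185 180 184 192 193 191 188 186 183 184 183 186 188]
143 None [193 191 190 190 184 181 182 190 192 190 190 188 186 184 183 182 185 188]
146 None [193 193 173 143 142 150 147 157 158 156 166 162 160 171 171 186 189 188]
149 None [192 191 172 170 169 136 147 145 146 159 156 152 156 166 166 187 191 187]
152 (np.int64(309), np.int64(338)) [191 190 172 163 149 135 134 127 129 127 130 134 130 165 164 186 185 185]
155 (np.int64(309), np.int64(338)) [189 190 169 166 148 137 135 127 129 127 132 135 130 162 165 183 184 183]
158 (np.int64(308), np.int64(338)) [188 192 167 168 148 138  99  88  89  90  91 124 130 162 164 179 182 183]
161 (np.int64(308), np.int64(338)) [189 193 167 164 145 137  88  89  89  87  87 101 127 162 162 177 181 184]
164 (np.int64(309), np.int64(338)) [190 191 166 164 146 131  89  94  92  88  90  90 130 164 162 178 182 186]
167 (np.int64(308), np.int64(338)) [188 188 164 163 142 124 123 119 115 121 118 111 128 166 164 180 185 187]
170 (np.int64(308), np.int64(338)) [189 185 162 162 140 123 131 129 125 128 129 118 128 162 157 182 187 187]
173 (
[... 197 characters left out ...]
60 187 188 185]
179 (np.int64(308), np.int64(337)) [186 179 180 177 152 119 132 133 136 132 129 112 128 161 167 189 187 180]
182 (np.int64(312), np.int64(334)) [181 179 182 186 178 114 130 132 129 134 133 114 125 187 186 187 182 178]
185 (np.int64(313), np.int64(333)) [178 183 184 187 186 154 129 133 129 131 135 119 177 188 188 183 179 180]
188 (np.int64(317), np.int64(332)) [196 199 203 201 188 182 118 118 118 117 120 117 190 192 185 179 178 183]
191 None [199 200 205 203 188 188 187 121 143 146 143 148 205 205 200 196 197 202]
194 None [198 201 206 203 187 187 188 161 169 164 160 162 205 201 199 198 202 205]
197 None [197 202 207 204 187 187 189 190 193 191 186 190 188 182 178 182 188 189]
```

View pics/w1c.png

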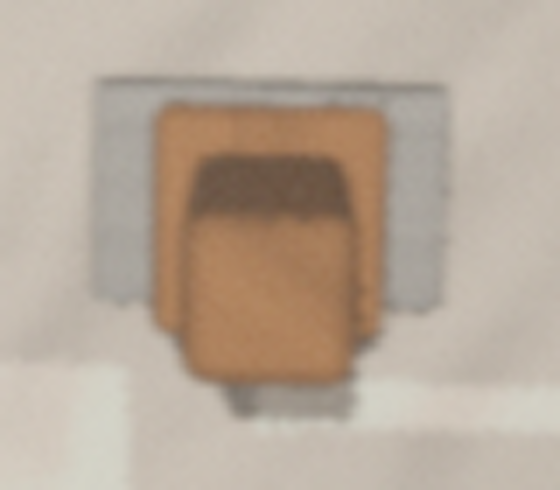

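The crop shows the handle top centred at about (323.6,177.4) and the foot top corners at about (298.9,147.1), (348.6,147.8), (347.9,179), (298.6,178).

```bash
python3 - <<'E'
from h import *; import pickle
from scipy.spatial.transform import Rotation as Ro
s,m,a=pickle.load(open('w1.pkl','rb'))
top=cast(m,[(323.6,177.4)],98); f=cast(m,[(298.9,147.1),(348.6,147.8),(347.9,179),(298.6,178)],10)
print(top,f.mean(0),f.round(1).tolist())
for i,j in((0,1),(3,2)): d=f[i]-f[j]; print(np.degrees(np.arctan2(d[1],d[0])),np.linalg.norm(d))
C=(top[0]+f.mean(0))/2; r=Ro.from_euler('xyz',s['tcp_rot']); print(s['eef_pos'],np.degrees(s['tcp_rot']))
print(r.inv().apply(np.array([C[0],C[1],0])-s['eef_pos']))
E
```

```text
[[ 451.96035869 -157.47707519   98.        ]] [ 450.77439321 -156.98207044   10.        ] [[482.2, -137.9, 10.0], [454.9, -193.5, 10.0], [418.9, -176.5, 10.0], [447.1, -120.0, 10.0]]
63.90297997631499 61.9552621916377
63.5166393257805 63.17102732649747
[ 444.85587603 -153.89196852  249.57669815] [-1.79949627e+02  4.83150449e-03 -2.52952579e+01]
[  7.33431113   0.4547574  249.57577721]
```

```bash
python3 -m jog '{"dp":[[4,0.5,35],[7,0.5,70],[7,0.5,105],[7,0.5,140],[7,0.5,170],[7,0.5,190],[7,0.5,198],[7,0.5,198]],"twist":[1,1,1,1,1,1,1,1],"claw":[-1,-1,-1,-1,-1,-1,-1,-1]}' && python3 -m jog '{"dp":[[0,0,0],[0,0,0],[0,0,0],[0,0,0],[0,0,0],[0,0,0],[0,0,0],[0,0,0]],"twist":[0,0,0,0,0,0,0,0],"claw":[1,1,1,1,1,1,1,1]}'
```

```text
t: 1.98
eef_pos: [448.3, -162.2, 50.2]
tcp_rot: [3.142, 0.003, -0.464]
ft_force: [0.3, -0.1, 0.3]
opening: 1.0
t: 2.65
eef_pos: [449.3, -161.7, 51.8]
tcp_rot: [3.142, -0.0, -0.463]
ft_force: [-0.6, -0.5, -0.4]
opening: 0.497
```

```bash
python3 -m jog '{"dp":[[0,0,0],[0,0,0],[0,0,0],[0,0,0],[0,0,0],[0,0,0],[0,0,0],[0,0,0]],"twist":[0,0,0,0,0,0,0,0],"claw":[1,1,1,1,1,1,1,1]}'; python3 - <<'E'
from cell import readout,eyes; import numpy as np,cv2,pickle
a=eyes.read_camera("wrist"); cv2.imwrite('pics/w2.png',a[...,::-1]); print(readout.state())
E
```

```text
t: 3.32
eef_pos: [449.2, -161.7, 51.5]
tcp_rot: [3.142, 0.0, -0.463]
ft_force: [-0.1, -0.5, -1.3]
opening: 0.271
{'t': 3.3667, 'joints': array([-4.83991151e-01,  5.40850782e-01,  2.07021685e+00, -1.70797113e-04,
        5.30600941e-01,  1.55011677e+00]), 'qvel': array([ 0.00154147, -0.00284043, -0.00156368, -0.00055933, -0.00012923,
       -0.00125575]), 'tau': array([ 2.27481250e-03, -5.24188900e+01, -1.32065150e+01,  1.85072527e-02,
       -8.08559032e-02,  1.60975173e-05]), 'eef_pos': array([ 449.22708552, -161.7315859 ,   51.56801761]), 'tcp_rot': array([ 3.14150782e+00,  7.76997249e-05, -4.63164278e-01]), 'ft_force': array([ 0.27465873, -0.35382048, -1.49097033]), 'moment': array([0.06097272, 0.01052651, 0.00330031]), 'opening': 0.2754851947824782}
```

View pics/w2.png

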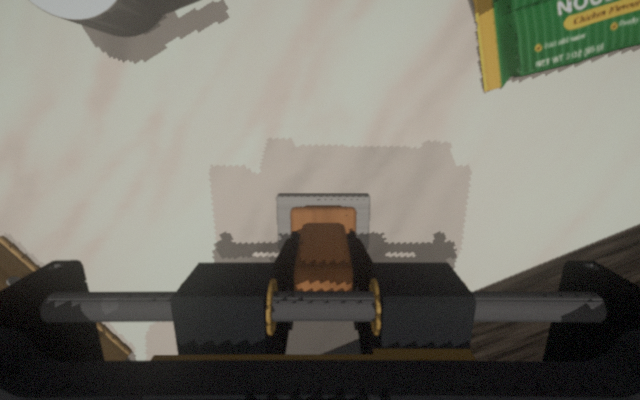

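Gripped: opening is 25.7 mm on the 26 mm handle, foot centred at column 323 and upright. I'm lifting it and moving to a viewpoint over the tray.

```bash
python3 -m jog '{"dp":[[0,0,-20],[0,0,-45],[-20,-28,-75],[-40,-55,-105],[-60,-83,-135],[-80,-110,-165],[-100,-138,-195],[-120,-166,-204]],"twist":[0,0,-6,-12,-18,-24,-30,-35],"claw":[1,1,1,1,1,1,1,1]}' && python3 - <<'E'
from cell import readout; import numpy as np
from scipy.spatial.transform import Rotation as R
s=readout.state(); r=R.from_euler('xyz',s['tcp_rot']); print(r.inv().apply(np.array([407,95,255])-s['eef_pos']))
E
```

```text
t: 4.03
eef_pos: [417.7, 31.1, 253.7]
tcp_rot: [3.141, -0.003, 0.152]
ft_force: [2.0, 1.3, -1.6]
opening: 0.27
[ -0.85633074 -64.8186037   -1.37778161]
```

```bash
python3 -m jog '{"dp":[[0,-28,0],[0,-55,0],[0,-55,0],[0,-55,0]],"twist":[0,0,0,0],"claw":[1,1,1,1]}' && python3 - <<'E'
from cell import readout,eyes; import numpy as np,cv2,pickle
s=readout.state(); m=eyes.camera_model("wrist"); a=eyes.read_camera("wrist"); pickle.dump((s,m,a),open('w3.pkl','wb'))
cv2.imwrite('pics/w3.png',cv2.resize(a[0:260,140:480],None,fx=2.3,fy=2.3,interpolation=cv2.INTER_CUBIC)[...,::-1])
E
```

```text
t: 4.37
eef_pos: [409.2, 85.5, 251.1]
tcp_rot: [3.141, -0.0, 0.151]
ft_force: [-1.0, 0.0, -2.0]
opening: 0.272
```

View pics/w3.png

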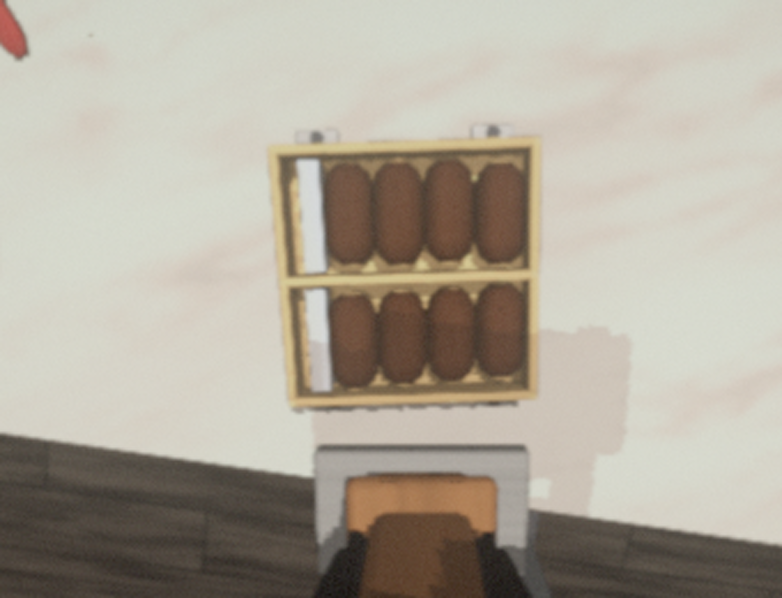

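The tray fills about (268–541, 137–408) of the crop, with the rows clearly visible. I'm computing the tray pose and each piece's width profile to find the raised ones.

```bash
python3 - <<'E'
from h import *; import pickle
s,m,a=pickle.load(open('w3.pkl','rb'))
from scipy.spatial.transform import Rotation as Ro
hsv=cv2.cvtColor(a,cv2.COLOR_RGB2HSV); 
px=np.array([(268,146),(541,137),(536,399),(293,408)],float)/2.3+[140,0]
P=cast(m,px,38); c=P.mean(0); print(P.round(1).tolist(),c.round(1))
for i,j in((0,1),(3,2),(0,3),(1,2)):
    d=P[i]-P[j]; print(np.degrees(np.arctan2(d[1],d[0])).round(2),np.linalg.norm(d).round(1))
d=(P[0]-P[1]+P[3]-P[2]); yaw=np.arctan2(d[1],d[0]); yd=P[3]+P[2]-P[0]-P[1]; yaw2=np.arctan2(yd[1],yd[0])-np.pi/2
print('yaw',np.degrees(yaw),np.degrees(yaw2)); 
ex=np.array([np.cos(yaw),np.sin(yaw),0]);ey=np.array([-ex[1],ex[0],0])
pickle.dump((c,yaw),open('tray.pkl','wb'))
v=cast(m,np.array([[320,200.]]),0);print('cam',(-np.array(m['R']).T@m['t']).round(0))
# rectified tray picture at z=32: 4px/mm, tray x to left
g=np.arange(-70,70,0.25)
X=(c*[1,1,0]+[0,0,32])+(-g)[None,:,None]*ex+g[:,None,None]*ey
uv=proj(m,X.reshape(-1,3)).reshape(len(g),len(g),2).astype(np.float32)
r=cv2.remap(a,uv[...,0],uv[...,1],cv2.INTER_CUBIC); 
tm=eyes=None
from cell import eyes
t=np.load('top0.npy'); m2=eyes.camera_model('top'); uv=proj(m2,X.reshape(-1,3)).reshape(len(g),len(g),2).astype(np.float32)
r2=cv2.remap(t,uv[...,0],uv[...,1],cv2.INTER_CUBIC)
m3=eyes.camera_model('side'); uv=proj(m3,X.reshape(-1,3)).reshape(len(g),len(g),2).astype(np.float32)
r3=cv2.remap(np.load('side0.npy'),uv[...,0],uv[...,1],cv2.INTER_CUBIC)
cv2.imwrite('pics/rect.png',cv2.resize(np.hstack([r,r3]),(800,400))[...,::-1])
for n,cy in(('far',-30),('near',30)):
    for im in (r,r2):
        k=int((cy+70)*4); p=im[k-20:k+20].astype(float).mean((0,2)); p=cv2.GaussianBlur(p[None],(0,0),3)[0]
        ex_=[(round(-g[i],1),round(p[i])) for i in range(20,len(g)-20) if p[i]==p[i-12:i+13].min()]; print(n,ex_)
print(s['eef_pos'],s['tcp_rot'])
E
```

```text
[[517.7, 175.3, 38.0], [540.9, 48.7, 38.0], [417.3, 26.7, 38.0], [393.7, 150.8, 38.0]] [467.4 100.4  38. ]
100.39 128.7
100.78 126.3
11.15 126.4
10.1 125.5
yaw 100.58316795163338 -259.3736147890503
cam [488.  98. 421.]
far [(np.float64(59.2), 101), (np.float64(39.2), 80), (np.float64(29.8), 88), (np.float64(17.2), 70), (np.float64(5.0), 85), (np.float64(-8.0), 67), (np.float64(-33.0), 65), (np.float64(-56.5), 77)]
far [(np.float64(65.0), 169), (np.float64(58.8), 142), (np.float64(53.5), 156), (np.float64(36.8), 76), (np.float64(16.0), 71), (np.float64(-9.5), 72), (np.float64(-34.8), 71), (np.float64(-47.8), 86), (np.float64(-57.5), 75)]
near [(np.float64(59.5), 100), (np.float64(40.2), 76), (np.float64(17.2), 62), (np.float64(7.5), 75), (np.float64(-8.0), 60), (np.float64(-20.0), 73), (np.float64(-33.0), 62), (np.float64(-56.0), 72)]
near [(np.float64(58.8), 135), (np.float64(38.0), 74), (np.float64(16.0), 69), (np.float64(-8.8), 69), (np.float64(-34.5), 67), (np.float64(-46.8), 84), (np.float64(-57.5), 72)]
[409.19053796  85.48816433 251.1176331 ] [ 3.14138262e+00 -1.22588392e-04  1.50526143e-01]
```

View pics/rect.png

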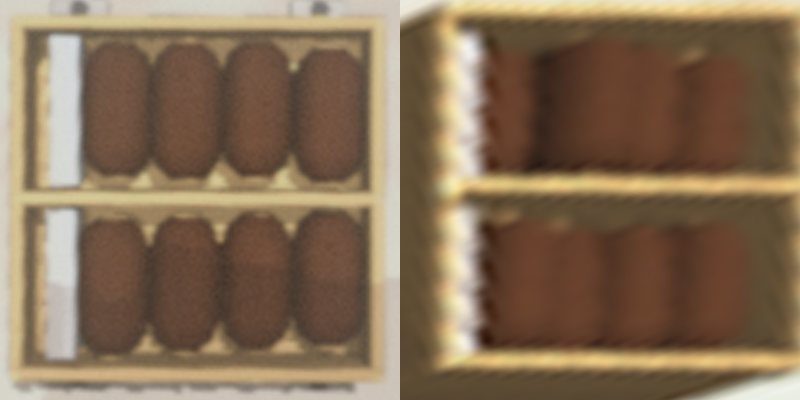

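The rectified side view (right half) shows the far cell's second piece from the left raised (tray x about +4), and in the near cell the first one, beside the plate (about +29). I'm checking where the foot sits in the hand in the same wrist image, then working out the move.

```bash
python3 - <<'E'
from h import *; import pickle
from scipy.spatial.transform import Rotation as Ro
s,m,a=pickle.load(open('w3.pkl','rb')); c,yaw=pickle.load(open('tray.pkl','rb'))
r=Ro.from_euler('xyz',s['tcp_rot'])
P=cast(m,np.array([(315,447),(528,446)])/2.3+[140,0],s['eef_pos'][2]-51.5+10)
print('foot far edge in tool',r.inv().apply(P-s['eef_pos']).round(1))
for n,x,y in(('near',22,30.5),('far',4,-30.5)):
    X=c+[np.cos(yaw)*x-np.sin(yaw)*y,np.sin(yaw)*x+np.cos(yaw)*y,0]
    print(n,X.round(1),r.inv().apply(X-s['eef_pos']).round(1))
E
```

```text
foot far edge in tool [[ 21.2 -31.4  41.5]
 [ 21.5  30.7  41.5]]
near [433.4 116.4  38. ] [ 28.5 -27.  213.1]
far [496.7 109.9  38. ] [ 90.1 -11.1 213.1]
```

```bash
python3 -m jog '{"dp":[[14,-13,0],[27,-27,0],[27,-27,30],[27,-27,60],[27,-27,90],[27,-27,120],[27,-27,138],[27,-27,138]],"twist":[-1,-2,-2,-2,-2,-2,-2,-2],"claw":[1,1,1,1,1,1,1,1]}' && python3 -m jog '{"dp":[[0,0,0],[0,0,0]],"twist":[0,0],"claw":[1,1]}'; python3 - <<'E'
from cell import readout; import numpy as np; s=readout.state(); print(s['eef_pos'],np.degrees(s['tcp_rot']),s['moment'])
E
```

```text
t: 5.08
eef_pos: [431.1, 113.9, 110.0]
tcp_rot: [-3.141, 0.006, 0.181]
ft_force: [-0.9, 0.2, -1.9]
opening: 0.273
t: 5.25
eef_pos: [433.1, 114.7, 113.9]
tcp_rot: [3.141, -0.001, 0.182]
ft_force: [0.4, 1.1, -2.6]
opening: 0.273
[433.0983108  114.71934951 113.93659703] [ 1.79987762e+02 -5.92096780e-02  1.04106609e+01] [-0.006857    0.01599352 -0.0300816 ]
```

```bash
python3 -m jog '{"dp":[[0,0,6],[0,0,12],[0,0,14],[0,0,16]],"twist":[0,0,0,0],"claw":[1,1,1,1]}'; python3 -m jog '{"dp":[[0,0,1],[0,0,2],[0,0,3],[0,0,3]],"twist":[0,0,0,0],"claw":[1,1,1,1]}';  python3 -m jog '{"dp":[[0,0,1],[0,0,2],[0,0,2],[0,0,2]],"twist":[0,0,0,0],"claw":[1,1,1,1]}'
```

```text
t: 5.58
eef_pos: [432.3, 115.3, 97.0]
tcp_rot: [3.141, -0.0, 0.183]
ft_force: [0.2, 0.2, -1.0]
opening: 0.271
t: 5.92
eef_pos: [432.3, 115.3, 94.0]
tcp_rot: [3.141, 0.0, 0.183]
ft_force: [-0.2, 0.6, -2.6]
opening: 0.272
t: 6.25
eef_pos: [432.3, 115.3, 92.0]
tcp_rot: [3.142, 0.0, 0.183]
ft_force: [0.7, 0.6, -1.3]
opening: 0.272
```

```bash
python3 -m jog '{"dp":[[0,0,0.5],[0,0,1],[0,0,1.5],[0,0,1.5]],"twist":[0,0,0,0],"claw":[1,1,1,1]}'; python3 -m jog '{"dp":[[0,0,0.5],[0,0,1],[0,0,1]],"twist":[0,0,0],"claw":[1,1,1]}'
```

```text
t: 6.58
eef_pos: [432.3, 115.3, 90.5]
tcp_rot: [3.142, 0.0, 0.183]
ft_force: [-1.6, -0.4, -1.8]
opening: 0.272
t: 6.83
eef_pos: [432.3, 115.2, 89.5]
tcp_rot: [3.141, 0.0, 0.183]
ft_force: [0.5, 0.1, -1.7]
opening: 0.269
```

```bash
python3 -m jog '{"dp":[[0,0,0.5],[0,0,1],[0,0,1]],"twist":[0,0,0],"claw":[1,1,1]}'; python3 -m jog '{"dp":[[0,0,0.5],[0,0,1],[0,0,1]],"twist":[0,0,0],"claw":[1,1,1]}'
```

```text
t: 7.08
eef_pos: [432.4, 115.3, 88.7]
tcp_rot: [3.141, -0.0, 0.183]
ft_force: [-0.2, 0.2, 1.3]
opening: 0.271
t: 7.33
eef_pos: [432.5, 115.3, 87.7]
tcp_rot: [3.142, -0.001, 0.183]
ft_force: [-0.4, 0.2, 3.9]
opening: 0.272
```

```bash
python3 -m jog '{"dp":[[0,0,0.5],[0,0,1],[0,0,1]],"twist":[0,0,0],"claw":[1,1,1]}'; python3 -m jog '{"dp":[[0,0,0.5],[0,0,1],[0,0,1]],"twist":[0,0,0],"claw":[1,1,1]}'
```

```text
t: 7.58
eef_pos: [432.5, 115.3, 86.6]
tcp_rot: [3.141, -0.0, 0.183]
ft_force: [-0.1, 1.0, 3.6]
opening: 0.268
t: 7.83
eef_pos: [432.4, 115.3, 85.5]
tcp_rot: [3.141, -0.0, 0.183]
ft_force: [1.4, 0.3, 3.5]
opening: 0.272
```

```bash
python3 -m jog '{"dp":[[0,0,0.5],[0,0,1],[0,0,1]],"twist":[0,0,0],"claw":[1,1,1]}'; python3 -c "
from cell import readout; print(readout.state()['moment'])"
```

```text
t: 8.08
eef_pos: [432.4, 115.2, 84.5]
tcp_rot: [3.141, -0.0, 0.183]
ft_force: [1.2, -0.3, 3.1]
opening: 0.271
[ 0.03514766 -0.22489944 -0.05715724]
```

```bash
python3 -m jog '{"dp":[[0,0,0.5],[0,0,0.5],[0,0,0.5]],"twist":[0,0,0],"claw":[1,1,1]}'; python3 -m jog '{"dp":[[0,0,0.4],[0,0,0.4],[0,0,0.4]],"twist":[0,0,0],"claw":[1,1,1]}'
```

```text
t: 8.33
eef_pos: [432.4, 115.2, 84.0]
tcp_rot: [3.141, -0.0, 0.183]
ft_force: [1.7, -1.8, 1.5]
opening: 0.273
t: 8.58
eef_pos: [432.4, 115.2, 83.6]
tcp_rot: [3.141, 0.0, 0.183]
ft_force: [1.3, -0.1, 1.3]
opening: 0.273
```

```bash
python3 -m jog '{"dp":[[0,0,0.4],[0,0,0.4],[0,0,0.4]],"twist":[0,0,0],"claw":[1,1,1]}'
```

```text
t: 8.83
eef_pos: [432.4, 115.3, 83.4]
tcp_rot: [3.141, -0.0, 0.183]
ft_force: [0.2, -2.0, 4.0]
opening: 0.275
```

```bash
python3 -m jog '{"dp":[[0,0,0.4],[0,0,0.4],[0,0,0.4]],"twist":[0,0,0],"claw":[1,1,1]}'
```

```text
t: 9.08
eef_pos: [432.4, 115.3, 83.3]
tcp_rot: [3.141, -0.0, 0.183]
ft_force: [-1.7, -1.3, 11.5]
opening: 0.267
```

```bash
python3 -m jog '{"dp":[[0,0,0.3],[0,0,0.3],[0,0,0.3]],"twist":[0,0,0],"claw":[1,1,1]}'
```

```text
t: 9.33
eef_pos: [432.4, 115.3, 83.3]
tcp_rot: [3.141, -0.001, 0.183]
ft_force: [-2.1, -1.8, 16.7]
opening: 0.268
```

```bash
python3 -m jog '{"dp":[[0,0,-0.15],[0,0,-0.15],[0,0,-0.15],[0,0,-0.15],[0,0,-0.15],[0,0,-0.15],[0,0,-0.15],[0,0,-0.15]],"twist":[0,0,0,0,0,0,0,0],"claw":[1,1,1,1,1,1,1,1]}';python3 -m jog '{"dp":[[0,0,0],[0,0,0],[0,0,0],[0,0,0],[0,0,0],[0,0,0],[0,0,0],[0,0,0]],"twist":[0,0,0,0,0,0,0,0],"claw":[1,1,1,1,1,1,1,1]}'; python3 -c "
from cell import readout; print(readout.state()['moment'])"
```

```text
t: 10.0
eef_pos: [432.5, 115.3, 83.3]
tcp_rot: [3.141, -0.001, 0.183]
ft_force: [-1.6, -1.3, 13.4]
opening: 0.271
t: 10.67
eef_pos: [432.4, 115.3, 83.3]
tcp_rot: [3.141, -0.001, 0.183]
ft_force: [-2.5, -1.5, 14.3]
opening: 0.269
[-0.30400224  0.29650563  0.01591796]
```

Near row pressed to h = 31.8 mm and held at about 16 N. Next the other half of the near cell, in case a neighbour was lifted.

```bash
python3 -m jog '{"dp":[[0,0,-8],[0,0,-16],[0,14,-16],[0,28,-16],[0,40,-16],[0,40,-12],[0,40,-8],[0,40,-8]],"twist":[0,0,0,0,0,0,0,0],"claw":[1,1,1,1,1,1,1,1]}'; python3 -m jog '{"dp":[[0,0,0],[0,0,1],[0,0,2],[0,0,2]],"twist":[0,0,0,0],"claw":[1,1,1,1]}'
```

```text
t: 11.33
eef_pos: [439.0, 76.2, 90.1]
tcp_rot: [-3.141, 0.001, 0.182]
ft_force: [-0.6, -1.1, -2.3]
opening: 0.271
t: 11.67
eef_pos: [439.5, 76.2, 88.6]
tcp_rot: [3.142, 0.0, 0.183]
ft_force: [0.7, 0.1, -2.1]
opening: 0.272
```

```bash
python3 -m jog '{"dp":[[0,0,1],[0,0,2],[0,0,2]],"twist":[0,0,0],"claw":[1,1,1]}';python3 -m jog '{"dp":[[0,0,0.5],[0,0,1],[0,0,1]],"twist":[0,0,0],"claw":[1,1,1]}'
```

```text
t: 11.92
eef_pos: [439.5, 76.0, 86.6]
tcp_rot: [3.142, 0.0, 0.183]
ft_force: [0.5, -0.3, -2.6]
opening: 0.272
t: 12.17
eef_pos: [439.6, 75.9, 85.6]
tcp_rot: [3.142, 0.0, 0.183]
ft_force: [-0.7, 0.2, -2.5]
opening: 0.273
```

```bash
python3 -m jog '{"dp":[[0,0,0.5],[0,0,1],[0,0,1]],"twist":[0,0,0],"claw":[1,1,1]}';python3 -m jog '{"dp":[[0,0,0.5],[0,0,0.7],[0,0,0.7]],"twist":[0,0,0],"claw":[1,1,1]}'
```

```text
t: 12.42
eef_pos: [439.6, 75.9, 84.6]
tcp_rot: [3.142, 0.0, 0.183]
ft_force: [0.2, 0.5, -2.5]
opening: 0.271
t: 12.67
eef_pos: [439.6, 75.9, 84.1]
tcp_rot: [3.141, -0.0, 0.183]
ft_force: [-0.1, 0.2, 0.4]
opening: 0.273
```

```bash
python3 -m jog '{"dp":[[0,0,0.5],[0,0,0.5],[0,0,0.5]],"twist":[0,0,0],"claw":[1,1,1]}'
```

```text
t: 12.92
eef_pos: [439.7, 75.9, 83.6]
tcp_rot: [3.141, -0.0, 0.183]
ft_force: [-0.1, -0.4, 1.6]
opening: 0.271
```

```bash
python3 -m jog '{"dp":[[0,0,0.5],[0,0,0.5],[0,0,0.5]],"twist":[0,0,0],"claw":[1,1,1]}'
```

```text
t: 13.17
eef_pos: [439.7, 75.9, 83.4]
tcp_rot: [3.141, -0.0, 0.183]
ft_force: [-2.4, -0.3, 8.3]
opening: 0.272
```

```bash
python3 -m jog '{"dp":[[0,0,0.3],[0,0,0.3],[0,0,0.3]],"twist":[0,0,0],"claw":[1,1,1]}'
```

```text
t: 13.42
eef_pos: [439.8, 76.0, 83.3]
tcp_rot: [3.141, -0.001, 0.183]
ft_force: [-2.3, 0.7, 13.6]
opening: 0.273
```

```bash
python3 -m jog '{"dp":[[0,0,0],[0,0,0],[0,0,0],[0,0,0],[0,0,0],[0,0,0],[0,0,0],[0,0,0]],"twist":[0,0,0,0,0,0,0,0],"claw":[1,1,1,1,1,1,1,1]}';python3 -m jog '{"dp":[[0,0,0],[0,0,0],[0,0,0],[0,0,0],[0,0,0],[0,0,0],[0,0,0],[0,0,0]],"twist":[0,0,0,0,0,0,0,0],"claw":[1,1,1,1,1,1,1,1]}'; python3 -m jog '{"dp":[[0,0,-8],[0,0,-16],[0,0,-28],[20,-8,-28],[40,-16,-28],[61,-24,-28],[61,-24,-20],[61,-24,-16]],"twist":[0,0,0,0,0,0,0,0],"claw":[1,1,1,1,1,1,1,1]}'; python3 -m jog '{"dp":[[0,0,0],[0,0,0]],"twist":[0,0],"claw":[1,1]}'
```

```text
t: 14.08
eef_pos: [439.8, 75.9, 83.3]
tcp_rot: [3.141, -0.001, 0.183]
ft_force: [-2.6, -0.8, 13.6]
opening: 0.27
t: 14.75
eef_pos: [439.8, 76.0, 83.3]
tcp_rot: [3.141, -0.001, 0.183]
ft_force: [-2.6, -0.0, 12.8]
opening: 0.272
t: 15.42
eef_pos: [495.3, 110.9, 98.3]
tcp_rot: [3.141, 0.0, 0.183]
ft_force: [-0.6, -0.3, -2.7]
opening: 0.272
t: 15.58
eef_pos: [494.2, 110.3, 98.5]
tcp_rot: [-3.142, 0.002, 0.182]
ft_force: [0.5, -0.1, -2.2]
opening: 0.27
```

```bash
python3 -m jog '{"dp":[[0,0,2],[0,0,4],[0,0,4],[0,0,4]],"twist":[0,0,0,0],"claw":[1,1,1,1]}'; python3 -m jog '{"dp":[[0,0,1],[0,0,2],[0,0,2]],"twist":[0,0,0],"claw":[1,1,1]}';python3 -m jog '{"dp":[[0,0,1],[0,0,2],[0,0,2]],"twist":[0,0,0],"claw":[1,1,1]}'
```

```text
t: 15.92
eef_pos: [495.1, 110.5, 94.7]
tcp_rot: [3.142, 0.0, 0.182]
ft_force: [0.4, 0.5, -1.4]
opening: 0.27
t: 16.17
eef_pos: [495.1, 110.6, 92.6]
tcp_rot: [3.142, 0.0, 0.183]
ft_force: [-0.0, 0.5, -2.2]
opening: 0.271
t: 16.42
eef_pos: [495.2, 110.6, 90.6]
tcp_rot: [3.141, 0.0, 0.183]
ft_force: [0.1, -0.1, -1.1]
opening: 0.273
```

```bash
python3 -m jog '{"dp":[[0,0,0.5],[0,0,1],[0,0,1]],"twist":[0,0,0],"claw":[1,1,1]}';python3 -m jog '{"dp":[[0,0,0.5],[0,0,1],[0,0,1]],"twist":[0,0,0],"claw":[1,1,1]}'
```

```text
t: 16.67
eef_pos: [495.3, 110.5, 89.8]
tcp_rot: [3.141, -0.0, 0.183]
ft_force: [-0.3, -0.4, 0.8]
opening: 0.269
t: 16.92
eef_pos: [495.4, 110.4, 88.9]
tcp_rot: [3.141, -0.0, 0.183]
ft_force: [-0.2, -3.2, 4.3]
opening: 0.27
```

Contact at h ≈ 38.5, so the raised far piece is under the foot.

```bash
python3 -m jog '{"dp":[[0,0,0.5],[0,0,1],[0,0,1]],"twist":[0,0,0],"claw":[1,1,1]}';python3 -m jog '{"dp":[[0,0,0.5],[0,0,1],[0,0,1]],"twist":[0,0,0],"claw":[1,1,1]}'
```

```text
t: 17.17
eef_pos: [495.5, 110.7, 88.2]
tcp_rot: [3.141, -0.001, 0.183]
ft_force: [-0.8, -1.5, 7.7]
opening: 0.271
t: 17.42
eef_pos: [495.5, 110.8, 87.2]
tcp_rot: [-3.142, -0.001, 0.182]
ft_force: [-1.9, -0.2, 7.7]
opening: 0.271
```

```bash
python3 -m jog '{"dp":[[0,0,0.5],[0,0,1],[0,0,1]],"twist":[0,0,0],"claw":[1,1,1]}';python3 -m jog '{"dp":[[0,0,0.5],[0,0,1],[0,0,1]],"twist":[0,0,0],"claw":[1,1,1]}'
```

```text
t: 17.67
eef_pos: [495.6, 110.9, 86.2]
tcp_rot: [-3.141, -0.001, 0.182]
ft_force: [-1.0, 1.4, 6.2]
opening: 0.271
t: 17.92
eef_pos: [495.6, 110.9, 85.1]
tcp_rot: [-3.141, -0.001, 0.182]
ft_force: [0.2, 1.1, 5.8]
opening: 0.271
```

```bash
python3 -m jog '{"dp":[[0,0,0.5],[0,0,0.8],[0,0,0.8]],"twist":[0,0,0],"claw":[1,1,1]}';python3 -m jog '{"dp":[[0,0,0.4],[0,0,0.4],[0,0,0.4]],"twist":[0,0,0],"claw":[1,1,1]}'
```

```text
t: 18.17
eef_pos: [495.6, 110.8, 84.2]
tcp_rot: [-3.142, -0.001, 0.183]
ft_force: [0.0, 0.5, 4.3]
opening: 0.277
t: 18.42
eef_pos: [495.5, 110.7, 83.6]
tcp_rot: [3.141, -0.001, 0.183]
ft_force: [1.6, 0.4, 4.5]
opening: 0.272
```

```bash
python3 -m jog '{"dp":[[0,0,0.4],[0,0,0.4],[0,0,0.4]],"twist":[0,0,0],"claw":[1,1,1]}'
```

```text
t: 18.67
eef_pos: [495.5, 110.7, 83.4]
tcp_rot: [3.141, -0.001, 0.183]
ft_force: [0.9, 0.8, 8.2]
opening: 0.273
```

```bash
python3 -m jog '{"dp":[[0,0,0.4],[0,0,0.4],[0,0,0.4]],"twist":[0,0,0],"claw":[1,1,1]}'
```

```text
t: 18.92
eef_pos: [495.6, 110.7, 83.4]
tcp_rot: [3.141, -0.001, 0.183]
ft_force: [-1.5, 1.1, 12.2]
opening: 0.273
```

```bash
python3 -m jog '{"dp":[[0,0,0.1],[0,0,0.1],[0,0,0.1],[0,0,0.1],[0,0,0.1],[0,0,0.1],[0,0,0.1],[0,0,0.1]],"twist":[0,0,0,0,0,0,0,0],"claw":[1,1,1,1,1,1,1,1]}';python3 -m jog '{"dp":[[0,0,0],[0,0,0],[0,0,0],[0,0,0],[0,0,0],[0,0,0],[0,0,0],[0,0,0]],"twist":[0,0,0,0,0,0,0,0],"claw":[1,1,1,1,1,1,1,1]}'; python3 -m jog '{"dp":[[0,0,-8],[0,0,-16],[0,8,-16],[0,16,-16],[0,24,-16],[0,24,-10],[0,24,-8],[0,24,-7]],"twist":[0,0,0,0,0,0,0,0],"claw":[1,1,1,1,1,1,1,1]}'; python3 -m jog '{"dp":[[0,0,1],[0,0,2],[0,0,3],[0,0,3]],"twist":[0,0,0,0],"claw":[1,1,1,1]}'
```

```text
t: 19.58
eef_pos: [495.5, 110.7, 83.3]
tcp_rot: [3.141, -0.001, 0.183]
ft_force: [-0.6, 0.3, 14.4]
opening: 0.272
t: 20.25
eef_pos: [495.6, 110.7, 83.3]
tcp_rot: [3.141, -0.001, 0.183]
ft_force: [-0.2, -0.5, 14.8]
opening: 0.271
t: 20.92
eef_pos: [499.2, 86.7, 88.7]
tcp_rot: [-3.141, 0.001, 0.182]
ft_force: [-0.3, 0.6, -1.6]
opening: 0.27
t: 21.25
eef_pos: [499.5, 87.2, 86.4]
tcp_rot: [3.142, 0.0, 0.183]
ft_force: [0.4, 0.2, -2.3]
opening: 0.27
```

```bash
python3 -m jog '{"dp":[[0,0,0.5],[0,0,1],[0,0,1]],"twist":[0,0,0],"claw":[1,1,1]}';python3 -m jog '{"dp":[[0,0,0.5],[0,0,1],[0,0,1]],"twist":[0,0,0],"claw":[1,1,1]}'
```

```text
t: 21.5
eef_pos: [499.6, 87.1, 85.6]
tcp_rot: [3.142, -0.0, 0.183]
ft_force: [-1.0, 0.9, -1.0]
opening: 0.273
t: 21.75
eef_pos: [499.7, 87.0, 84.9]
tcp_rot: [3.141, -0.001, 0.183]
ft_force: [-0.6, 0.6, 3.7]
opening: 0.276
```

A neighbour had lifted by about 2 mm here, so I'm pressing it down too.

```bash
python3 -m jog '{"dp":[[0,0,0.5],[0,0,0.8],[0,0,0.8]],"twist":[0,0,0],"claw":[1,1,1]}';python3 -m jog '{"dp":[[0,0,0.3],[0,0,0.3],[0,0,0.3]],"twist":[0,0,0],"claw":[1,1,1]}'
```

```text
t: 22.0
eef_pos: [499.8, 87.1, 84.1]
tcp_rot: [3.142, -0.001, 0.183]
ft_force: [-1.1, 1.8, 4.4]
opening: 0.277
t: 22.25
eef_pos: [499.8, 87.1, 84.0]
tcp_rot: [3.142, -0.001, 0.183]
ft_force: [-1.3, 0.9, 6.9]
opening: 0.268
```

```bash
python3 -m jog '{"dp":[[0,0,0.4],[0,0,0.4],[0,0,0.4]],"twist":[0,0,0],"claw":[1,1,1]}'
```

```text
t: 22.5
eef_pos: [499.8, 87.1, 83.7]
tcp_rot: [3.142, -0.001, 0.183]
ft_force: [-1.5, 1.9, 7.9]
opening: 0.271
```

```bash
python3 -m jog '{"dp":[[0,0,0.4],[0,0,0.4],[0,0,0.4]],"twist":[0,0,0],"claw":[1,1,1]}'
```

```text
t: 22.75
eef_pos: [499.8, 87.1, 83.4]
tcp_rot: [3.142, -0.001, 0.183]
ft_force: [-1.9, 0.2, 9.7]
opening: 0.27
```

```bash
python3 -m jog '{"dp":[[0,0,0.3],[0,0,0.3],[0,0,0.3]],"twist":[0,0,0],"claw":[1,1,1]}'
```

```text
t: 23.0
eef_pos: [499.9, 87.1, 83.3]
tcp_rot: [3.141, -0.001, 0.183]
ft_force: [-2.8, 0.6, 14.7]
opening: 0.273
```

```bash
python3 -m jog '{"dp":[[0,0,0.05],[0,0,0.05],[0,0,0.05],[0,0,0.05],[0,0,0.05],[0,0,0.05],[0,0,0.05],[0,0,0.05]],"twist":[0,0,0,0,0,0,0,0],"claw":[1,1,1,1,1,1,1,1]}'; python3 -m jog '{"dp":[[0,0,0],[0,0,0],[0,0,0],[0,0,0],[0,0,0],[0,0,0],[0,0,0],[0,0,0]],"twist":[0,0,0,0,0,0,0,0],"claw":[1,1,1,1,1,1,1,1]}'
```

```text
t: 23.67
eef_pos: [499.9, 87.1, 83.3]
tcp_rot: [3.141, -0.001, 0.183]
ft_force: [-3.1, -0.2, 14.4]
opening: 0.269
t: 24.33
eef_pos: [499.9, 87.1, 83.3]
tcp_rot: [3.141, -0.001, 0.183]
ft_force: [-3.5, 1.3, 14.2]
opening: 0.275
```

Now the +x half of the far cell.

```bash
python3 -m jog '{"dp":[[0,0,-8],[0,0,-16],[0,-14,-16],[0,-28,-16],[0,-42,-16],[0,-42,-10],[0,-42,-8],[0,-42,-7]],"twist":[0,0,0,0,0,0,0,0],"claw":[1,1,1,1,1,1,1,1]}'; python3 -m jog '{"dp":[[0,0,1],[0,0,2],[0,0,3],[0,0,3]],"twist":[0,0,0,0],"claw":[1,1,1,1]}'; python3 -m jog '{"dp":[[0,0,0.5],[0,0,1],[0,0,1]],"twist":[0,0,0],"claw":[1,1,1]}';python3 -m jog '{"dp":[[0,0,0.5],[0,0,0.8],[0,0,0.8]],"twist":[0,0,0],"claw":[1,1,1]}'
```

```text
t: 25.0
eef_pos: [491.9, 128.0, 89.0]
tcp_rot: [3.141, 0.001, 0.183]
ft_force: [-0.2, 0.4, -1.4]
opening: 0.275
t: 25.33
eef_pos: [492.0, 128.0, 86.2]
tcp_rot: [3.141, 0.0, 0.182]
ft_force: [-0.2, 0.2, -2.4]
opening: 0.273
t: 25.58
eef_pos: [491.9, 128.3, 85.3]
tcp_rot: [3.141, 0.0, 0.183]
ft_force: [0.1, 0.8, -2.3]
opening: 0.273
t: 25.83
eef_pos: [491.9, 128.3, 84.5]
tcp_rot: [3.142, 0.0, 0.183]
ft_force: [-0.4, 0.6, -0.4]
opening: 0.272
```

```bash
python3 -m jog '{"dp":[[0,0,0.3],[0,0,0.6],[0,0,0.6]],"twist":[0,0,0],"claw":[1,1,1]}'
```

```text
t: 26.08
eef_pos: [491.9, 128.3, 83.9]
tcp_rot: [3.142, 0.0, 0.183]
ft_force: [0.1, -0.7, -0.9]
opening: 0.269
```

```bash
python3 -m jog '{"dp":[[0,0,0.3],[0,0,0.6],[0,0,0.6]],"twist":[0,0,0],"claw":[1,1,1]}'
```

```text
t: 26.33
eef_pos: [492.0, 128.3, 83.5]
tcp_rot: [3.141, -0.0, 0.183]
ft_force: [-0.4, 0.5, 0.6]
opening: 0.268
```

```bash
python3 -m jog '{"dp":[[0,0,0.5],[0,0,0.5],[0,0,0.5]],"twist":[0,0,0],"claw":[1,1,1]}'
```

```text
t: 26.58
eef_pos: [492.0, 128.3, 83.4]
tcp_rot: [3.141, -0.0, 0.183]
ft_force: [-2.2, -0.6, 7.6]
opening: 0.271
```

```bash
python3 -m jog '{"dp":[[0,0,0.45],[0,0,0.45],[0,0,0.45],[0,0,0.45],[0,0,0.45],[0,0,0.45],[0,0,0.45],[0,0,0.45]],"twist":[0,0,0,0,0,0,0,0],"claw":[1,1,1,1,1,1,1,1]}'; python3 -m jog '{"dp":[[0,0,0],[0,0,0],[0,0,0],[0,0,0],[0,0,0],[0,0,0]],"twist":[0,0,0,0,0,0],"claw":[1,1,1,1,1,1]}'; python3 -m jog '{"dp":[[0,0,-20],[0,0,-50],[-20,10,-80],[-40,20,-110],[-60,30,-140],[-75,45,-166],[-75,45,-166],[-75,45,-166]],"twist":[0,0,0,0,0,0,0,0],"claw":[1,1,1,1,1,1,1,1]}';  python3 - <<'E'
from cell import readout,eyes; import pickle
from h import *
s=readout.state(); m=eyes.camera_model("wrist"); a=eyes.read_camera("wrist"); b=eyes.read_camera("side"); pickle.dump((s,m,a,b),open('w4.pkl','wb'))
c,yaw=pickle.load(open('tray.pkl','rb')); ex=np.array([np.cos(yaw),np.sin(yaw),0]);ey=np.array([-ex[1],ex[0],0])
g=np.arange(-70,70,0.25); X=(c*[1,1,0]+[0,0,32])+(-g)[None,:,None]*ex+g[:,None,None]*ey
o=[]
for mm,im in((m,a),(eyes.camera_model('side'),b)):
    uv=proj(mm,X.reshape(-1,3)).reshape(len(g),len(g),2).astype(np.float32); o.append(cv2.remap(im,uv[...,0],uv[...,1],cv2.INTER_CUBIC))
cv2.imwrite('pics/rect2.png',cv2.resize(np.hstack(o),(800,400))[...,::-1]); print(s['eef_pos'])
E
```

```text
t: 27.25
eef_pos: [492.1, 128.3, 83.3]
tcp_rot: [3.141, -0.001, 0.183]
ft_force: [-3.9, 0.1, 12.3]
opening: 0.271
t: 27.75
eef_pos: [492.1, 128.3, 83.3]
tcp_rot: [3.141, -0.001, 0.183]
ft_force: [-3.0, -1.1, 12.7]
opening: 0.268
t: 28.42
eef_pos: [426.5, 70.0, 249.5]
tcp_rot: [3.141, -0.003, 0.181]
ft_force: [0.4, 0.6, -1.9]
opening: 0.27
[426.45676944  70.04168106 249.53127388]
```

View pics/rect2.png

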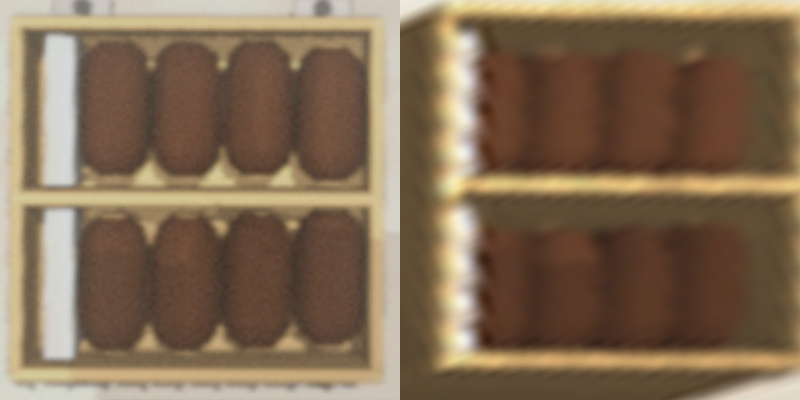

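Both rows now look even from both views: four equal, evenly spaced pieces, and both plates slid back about 2 mm. I'll stand the tamper back on its free starting spot.

```bash
python3 -m jog '{"dp":[[-2,28,0],[-5,58,0],[-8,90,0],[-11,122,0],[-14,154,0],[-16,186,20],[-17,210,50],[-17,220,80]],"twist":[0,0,0,0,0,0,0,0],"claw":[1,1,1,1,1,1,1,1]}';  python3 -m jog '{"dp":[[0,0,30],[0,0,60],[0,0,85],[0,0,100],[0,0,108],[0,0,108],[0,0,108]],"twist":[0,0,0,0,0,0,0],"claw":[1,1,1,1,1,1,1]}'
```

```text
t: 29.18
eef_pos: [450.3, -151.4, 166.2]
tcp_rot: [3.141, 0.0, 0.181]
ft_force: [1.2, 0.6, -2.5]
opening: 0.269
t: 29.77
eef_pos: [449.7, -148.7, 59.9]
tcp_rot: [-3.141, 0.001, 0.183]
ft_force: [0.2, -0.3, -1.4]
opening: 0.271
```

```bash
python3 -m jog '{"dp":[[0,0,2],[0,0,4],[0,0,6],[0,0,6]],"twist":[0,0,0,0],"claw":[1,1,1,1]}'; python3 -m jog '{"dp":[[0,0,0.7],[0,0,1.4],[0,0,1.7],[0,0,1.7]],"twist":[0,0,0,0],"claw":[1,1,1,1]}'
```

```text
t: 30.1
eef_pos: [449.7, -149.0, 54.6]
tcp_rot: [3.141, -0.001, 0.183]
ft_force: [-0.4, -0.2, -2.3]
opening: 0.273
t: 30.43
eef_pos: [449.6, -149.0, 52.7]
tcp_rot: [3.141, -0.0, 0.183]
ft_force: [-0.6, -0.2, -1.5]
opening: 0.277
```

```bash
python3 -m jog '{"dp":[[0,0,0.5],[0,0,0.5],[0,0,0.5]],"twist":[0,0,0],"claw":[1,1,1]}'
```

```text
t: 30.68
eef_pos: [449.6, -149.0, 52.2]
tcp_rot: [3.141, -0.0, 0.183]
ft_force: [-0.2, 0.3, -1.3]
opening: 0.273
```

```bash
python3 -m jog '{"dp":[[0,0,0.5],[0,0,0.5],[0,0,0.5]],"twist":[0,0,0],"claw":[1,1,1]}'; python3 -m jog '{"dp":[[0,0,0.4],[0,0,0.4],[0,0,0.4]],"twist":[0,0,0],"claw":[1,1,1]}'
```

```text
t: 30.93
eef_pos: [449.6, -149.0, 51.7]
tcp_rot: [3.142, 0.0, 0.183]
ft_force: [0.2, 0.2, -1.5]
opening: 0.272
t: 31.18
eef_pos: [449.7, -149.0, 51.5]
tcp_rot: [3.141, -0.0, 0.183]
ft_force: [-0.8, 0.5, 2.3]
opening: 0.273
```

Foot on the worktop. Releasing and backing straight up.

```bash
python3 -m jog '{"dp":[[0,0,0],[0,0,0],[0,0,0],[0,0,0],[0,0,0],[0,0,0],[0,0,0],[0,0,0]],"twist":[0,0,0,0,0,0,0,0],"claw":[-1,-1,-1,-1,-1,-1,-1,-1]}'; python3 -m jog '{"dp":[[0,0,0],[0,0,0],[0,0,0],[0,0,0],[0,0,0],[0,0,0]],"twist":[0,0,0,0,0,0],"claw":[-1,-1,-1,-1,-1,-1]}'; python3 -m jog '{"dp":[[0,0,-15],[0,0,-40],[0,0,-70],[0,0,-100],[0,0,-130],[0,0,-160],[0,0,-190],[0,0,-190]],"twist":[0,0,0,0,0,0,0,0],"claw":[-1,-1,-1,-1,-1,-1,-1,-1]}'; python3 - <<'E'
from cell import eyes; import numpy as np,cv2
a=eyes.read_camera("top"); s=eyes.read_camera("side"); w=eyes.read_camera("wrist")
c=cv2.resize(s[140:290,260:440],(360,300)); t=cv2.resize(a[150:275,130:430],(432,300)[:2]) 
cv2.imwrite('pics/end.png',np.vstack([np.hstack([c,t]),cv2.copyMakeBorder(w[:240,80:560],0,0,0,312,cv2.BORDER_CONSTANT)])[...,::-1])
E
```

```text
t: 31.85
eef_pos: [449.7, -149.0, 51.3]
tcp_rot: [3.141, -0.0, 0.183]
ft_force: [0.2, -0.3, -0.3]
opening: 0.778
t: 32.35
eef_pos: [449.6, -149.0, 51.3]
tcp_rot: [3.142, 0.0, 0.183]
ft_force: [-0.4, 0.4, -0.4]
opening: 1.004
t: 33.02
eef_pos: [451.2, -149.7, 246.3]
tcp_rot: [3.137, -0.006, 0.183]
ft_force: [0.3, 1.1, -0.3]
opening: 1.002
```

View pics/end.png

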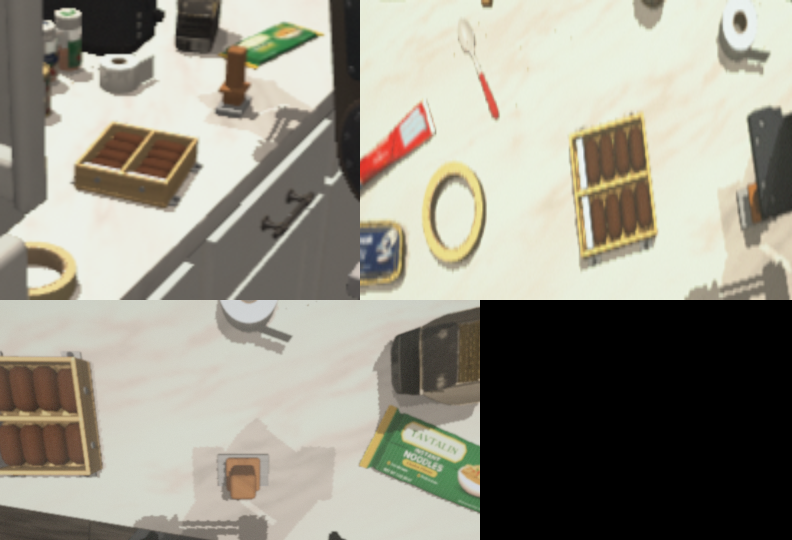

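The tamper stands upright and free at (240,475), both rows look level and the bystanders haven't moved. Handing in.

```bash
python3 -m jog '{"dp":[[0,0,0],[0,0,0]],"twist":[0,0],"claw":[-1,-1]}'; python3 -c "
from cell import job_done; print(job_done())"
```

```text
t: 33.33
eef_pos: [449.2, -148.8, 240.2]
tcp_rot: [-3.14, 0.002, 0.183]
ft_force: [-0.5, 0.7, -0.3]
opening: 1.004
the job is handed in; nothing more can be done
None
```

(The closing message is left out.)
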